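# Rock the heavy fruit bin to roll its lemons into the baking tin

### The arm

A 6-joint arm with a two-finger parallel gripper is mounted at the origin on a cart in front of the work surface, level with it; the furniture and walls round the work are solid. World frame = base frame: x ahead of the robot, y to its left, z up, the work surface at z = 0. Lengths are in m, angles in rad, forces in N, time in s.
With the tool pointing down it reaches from about 0.35 to 0.725 m from the base axis. Payload 6 kg.
Tool frame: the origin (TCP) lies at the very end of the fingers, on their centre line; the grasp point (between the pads) lies robot.grip_depth behind it (robot.grip_depth is the distance from the TCP to the grasp point, in m); z points along the fingers, y is the line along which they close (so a half turn about z gives the same grasp; the last joint's range is limited). The gripper opens to 85 mm and grips with 20 to 120 N. Pads are 22 mm wide; open, the fingers measure 114 mm over their backs; the gripper's body (76 mm by 85 mm) begins 54 mm behind the grasp point. The pads swing forward as they close: fully open they stand 13 mm farther back than shut.
Start: joints at [-1, 0.04, 0.085, 0, -1.615, -0.334], TCP at [0.141, -0.583, 0.231] pointing down, gripper open.
Joint ranges: [-2.56, 2.56], [-1.29, 2.01], [-1.08, 1.49], [-3.29, 1.98], [-2.81, -0.18], [-2.99, 2.99]. Speed limits (rad/s): [2.57, 2.57, 3.01, 3.14, 3.14, 3.14].

### API

Orientations are given as a unit quaternion [x, y, z, w].
In Python, from plant import robot, imaging, hand_in gives the robot as it stands.
- The arm moves only by the tool jog_arm, never from a script. Its argument "rows" is a list of rows, each a list of 3 entries, a list of its own where there are three numbers: the closure, from 0 (fully open) to 1 (shut), then the shift along the tool's x, y, z in cm, then the turn, a rotation vector about the tool's x, y, z in degrees. In form: [[gripper, [x, y, z], [wx, wy, wz]], ...]. A call has 1 to 10 rows; each row is the pose to reach, as a shift and turn from the pose commanded when the call began, along the tool's axes at that moment; what a row does not reach only later rows make up. A row lasts 1/8 s, in which the tool goes at most 62.5 mm and 10.7 degrees, less where a joint would pass 70% of its speed; a pose out of reach is approached as far as the arm can. A call with a gripper value outside its range is refused whole. The fingers move at their own pace and stop on an object; "grip_force" is the grip in N (left out, the last holds). Time passes only in rows, so rows that repeat a pose let the fingers close. It gives the time, the measured TCP pose, the force, the opening and the grip force at its end, in the units of the state.
- robot.get_obs(): the state, without advancing time (a new reading comes with each control period).
- imaging.read_camera(name): name is "scene" or "top"; returns a dict with "frame" (384x512x3 uint8, red, green, blue), "fx", "fy", "cx", "cy" (pixels), "rvec" (rotation vector, rad) and "tvec" (3), from world to camera coordinates, as OpenCV has them. Camera axes: x right, y down, z forward; pixel columns grow to the right and rows downward; lengths in m; the calibration is good to about 2 mm. A picture is of the moment at which its call begins. There is no depth.
- hand_in(): hands the job in; it is judged then, once.
Trained networks look in the newest picture that a camera, given by its name, has taken for a name from the list of things; names that differ only in an ending like _2 or _b are one class to them, and where a whole thing is asked for, a point or a joint stands for the part that bears it (a point fixed in the world has none). Each returns a list of dicts, best first, with "conf" (0 to 1); they miss things now and then, are a little off and sometimes report something else, mostly with a low value. They report only what shows in the picture. A call takes as long as a camera call. They do not tell look-alikes from the thing itself.
- imaging.regions_of(query, camera): "mask" (384x512 bool, what is visible of it) and "point" ([column, row] as shares, 0 to 1, of the picture: columns of its width, rows of its height, amid what is visible of it).
- imaging.tip_of(query, camera): "point" ([column, row] as shares, 0 to 1, of the picture: columns of its width, rows of its height: a listed point, or the origin of a listed thing).
The state is a dict: "time_s": time; "joints": joint angles; "qvel": joint speeds; "joint_efforts": joint torques, N m; "tool_pos": TCP position; "orientation": TCP orientation; "force": force on the tool from outside, world axes, zero at the start; "torque": the same for the moment, N m; "width": finger opening in m; "grip_force": force on a finger pad.
Only numpy, scipy, OpenCV 4.12 (cv2) and the standard library are available. Lean on these libraries where they do the work, as an engineer would, in place of code of your own. Each camera call takes 0.05 s, during which the arm holds its last target. There are 200 camera calls.

### The job

Slide the shallow baking tin up to the wooden stand, under the pouring lip of the heavy stoneware bin, then tip the bin forward by its wooden handle, rocking it on its front base edge on the stand instead of lifting it, until all three lemons have rolled into the tin. Gently rock the bin back, without letting it drop, so that it stands level on the stand where it stood, and let go; the lemons must all be in the tin, which lies flat on the table, none may fall on the table, and the other things stay where they are.

Things in the scene. Friction and masses are not known exactly. Their poses are not given: they have to be found in the camera images.
- stand: Fixed low wooden stand (never moves during the run), 150 mm along its x, 210 mm along its y, 100 mm high. Origin: centre of its underside, on the table. Its +x side is the pouring side, facing roughly to the robot's right (world -y, up to about 0.3 rad either way); free table lies there.
- bin: Heavy open white stoneware bin, about 2 kg plus lemons, loose on the stand. Origin: centre of its underside; x points the way it pours, z up. Base 110 mm (x) by 160 mm (y), its front base edge 6 to 16 mm behind the stand's pouring edge. Walls 8 mm, floor 10 mm. Back and sides upright, back 100 mm high; the front wall leans out 35 degrees. About 6 to 12 N upward at the handle starts it rocking.
- bin_handle (a point): Middle of the bin's wooden bar handle: round bar 18 mm thick along the bin's y, 150 mm long, at x = -85 mm, z = 125 mm in the bin's frame (30 mm behind the back wall, 25 mm above its rim), carried by thin steel arms at y = +60 and -60 mm; the stretch between them is free to grip. Being round it can turn in the grip while the bin rocks.
- bin_foot (a point): Middle of the bin's front base edge (x = +55 mm, z = 0 in the bin's frame), 100 mm above the table: the line along the bin's y through it is the edge to rock about. The front wall is level at 0.96 rad of rocking; the lemons roll out between about 1.1 and 1.4 rad. Past about 0.9 to 1.0 rad the bin would fall forward by itself if not held.
- bin_lip (a point): Middle of the bin's pouring lip, the upper edge of its leaning front wall: x = +115 mm, z = 85 mm in the bin's frame, 160 mm wide. With the bin rocked 1.2 rad it is about 73 mm above the table and 100 mm beyond the base edge, clear above a lemon lying in the tin.
- tin: Shallow square steel baking tin, loose, 0.45 kg, 200 by 200 mm over its rim, 46 mm high, floor 3 mm thick, walls 3 mm with a rolled rim 8 mm thick whose middle line runs 96 mm from the centre, 42 mm up. Origin: centre of its underside; x and y square to its sides, z up. It stands on the table clear of the stand at the start.
- lemon_0: Lemon, 52 mm thick, 64 mm long, 90 g. Origin: its centre; long axis is its y. It starts on the floor of the bin, at the back left (bin's -x, +y).
- lemon_1: Lemon, 52 mm thick, 64 mm long, 90 g. Origin: its centre; long axis is its y. It starts on the floor of the bin, at the back right (bin's -x, -y).
- lemon_2: Lemon, 52 mm thick, 64 mm long, 90 g. Origin: its centre; long axis is its y. It starts on the floor of the bin, at the front.
- mug: Bystander: white cup with a handle, 83 by 108 by 68 mm high, on the table beyond the stand and tin. Origin: centre of its underside.
- sprinkles: Bystander: small upright tub of sugar sprinkles, 44 mm across, 100 mm high, on the table to the right of the tin. Origin: centre of its underside.
- star: Bystander: star-shaped steel biscuit cutter, 57 by 55 by 22 mm, on the table to the left of the stand. Origin: centre of its underside.
Not all that is in view belongs to the job. What is shaped like the lemon_1 but blue or green is not meant.

How it is judged:
By the outcome, as a careful person would: the job done as asked, in the order asked, and still so for the second after the job is handed in, with the robot touching nothing.
It also fails if it takes over 72 s, if anything falls off the work surface, if the arm or the gripper's body presses on something with over 40 N, if the wrist force passes 120 N, or if a joint passes its speed limit or range.

## Working session

There is one attempt and no reset: what is moved stays moved. The work goes in short steps, Python scripts to look and compute and a tool call to move; the robot and the scene stay as the last step left them, time stands still between calls to the robot, and variables do not carry over. Pictures are saved under pics/ and viewed, at most 10 in all, crops included, and the job is handed in when it is done.

Besides the shell and the picture viewer there is one more tool, called after "Emit:" as name(argument=value, ...) on one line, values as JSON. jog_arm: Moves the arm, as the interface text tells. Its arguments: {"type":"object","properties":{"rows":{"type":"array"},"grip_force":{"type":"number"}},"required":["rows"]}

```bash
ls; mkdir -p pics; cat > h.py <<'E'
import numpy as np, cv2
from scipy.spatial.transform import Rotation as R
from plant import robot, imaging, hand_in
def cam(n):
    d=imaging.read_camera(n); d['K']=np.array([[d['fx'],0,d['cx']],[0,d['fy'],d['cy']],[0,0,1.]]);d['R']=cv2.Rodrigues(np.array(d['rvec'],float))[0];d['t']=np.array(d['tvec'],float).ravel();return d
def ray(d,px):
    c=-d['R'].T@d['t']; v=d['R'].T@np.linalg.inv(d['K'])@np.array([px[0],px[1],1.]); return c,v
def atz(d,px,z):
    c,v=ray(d,px); return c+v*(z-c[2])/v[2]
def proj(d,p):
    q=d['R']@np.array(p,float)+d['t']; q=d['K']@q; return q[:2]/q[2]
def tri(obs):
    A=np.zeros((3,3));b=np.zeros(3)
    for d,px in obs:
        c,v=ray(d,px);v=v/np.linalg.norm(v);P=np.eye(3)-np.outer(v,v);A+=P;b+=P@c
    return np.linalg.solve(A,b)
E
python3 - <<'E'
from h import *
np.set_printoptions(precision=3,suppress=True)
ob=robot.get_obs();print({k:np.round(v,3) for k,v in ob.items()},robot.grip_depth)
D={n:cam(n) for n in('scene','top')}
for n in D:
    d=D[n];cv2.imwrite(f'pics/{n}0.png',cv2.resize(d['frame'][:,:,::-1],(800,600)));print(n,-d['R'].T@d['t'])
for q in ['stand','bin','bin_handle','bin_foot','bin_lip','tin','lemon_0','mug','sprinkles','star']:
    o=[]
    for n in D:
        r=imaging.tip_of(q,n)
        print(q,n,[(np.round(np.array(x['point'])*[512,384],1),round(x['conf'],2)) for x in r[:4]])
        if r:o.append((D[n],np.array(r[0]['point'])*[512,384]))
    if len(o)==2:print('   ',tri(o))
E
```

```text
pics
{'time_s': np.float64(0.0), 'joints': array([-1.   ,  0.041,  0.084, -0.   , -1.616, -0.334]), 'qvel': array([-0.002, -0.   , -0.   ,  0.001,  0.001,  0.001]), 'joint_efforts': array([ -0.001, -36.821,  34.74 ,   6.932,  -0.005,   0.   ]), 'tool_pos': array([ 0.141, -0.583,  0.23 ]), 'orientation': array([-0.118,  0.993,  0.001, -0.   ]), 'force': array([-0.536, -0.786, -0.278]), 'torque': array([ 0.002,  0.015, -0.012]), 'grip_force': np.float64(0.0), 'width': np.float64(0.086)} 0.0187
scene [-0.326  0.423  0.854]
top [ 0.276 -0.03   1.688]
stand scene [(array([200.5, 237.6]), 0.65)]
stand top []
bin scene [(array([199.4, 217.3]), 0.73)]
bin top [(array([214.9, 196.4]), 0.89)]
    [0.567 0.145 0.093]
bin_handle scene [(array([172.1, 195.6]), 0.73)]
bin_handle top [(array([188.6, 196.4]), 0.66)]
    [0.547 0.227 0.219]
bin_foot scene [(array([370.2, 206.4]), 0.74), (array([212.4, 211.5]), 0.67)]
bin_foot top [(array([228.9, 189.7]), 0.92)]
    [ 0.348 -0.046  0.361]
bin_lip scene [(array([226.8, 180.8]), 0.72)]
bin_lip top [(array([244.4, 185. ]), 0.79)]
    [0.592 0.03  0.187]
tin scene []
tin top [(array([314.5, 203.6]), 0.89)]
lemon_0 scene [(array([217.5, 288.4]), 0.63), (array([239.1, 268.1]), 0.6), (array([208.4, 201. ]), 0.59), (array([150.3, 255.4]), 0.56)]
lemon_0 top [(array([208.9, 255.8]), 0.73), (array([206.8, 188.9]), 0.71), (array([209.7, 204.2]), 0.67), (array([190.9, 239.4]), 0.64)]
    [0.342 0.18  0.005]
mug scene []
mug top [(array([252.6, 143. ]), 0.67)]
sprinkles scene []
sprinkles top [(array([375.6, 226.9]), 0.53)]
star scene [(array([125.7, 282.9]), 0.68)]
star top [(array([252.6, 145. ]), 0.57), (array([149.4, 223.5]), 0.45), (array([378.9, 224.4]), 0.21)]
    [ 0.976  0.204 -0.533]
```

View pics/scene0.png

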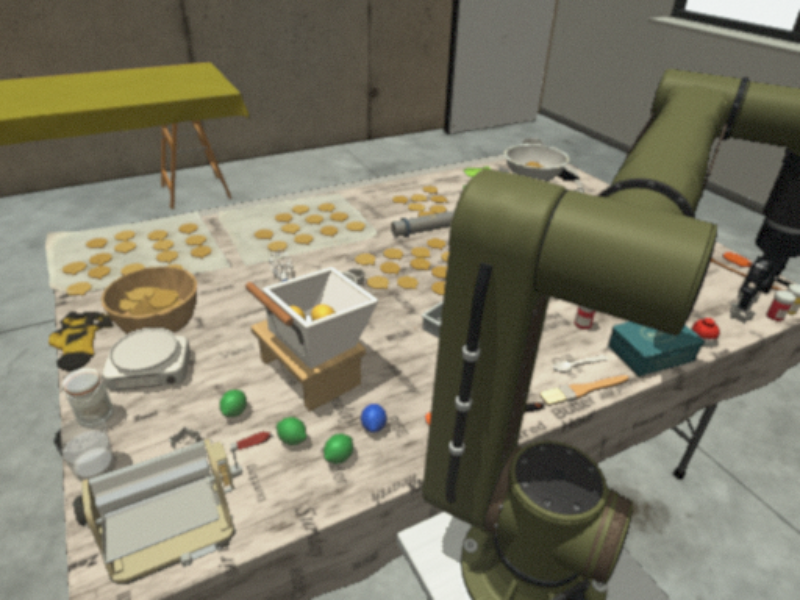

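View pics/top0.png

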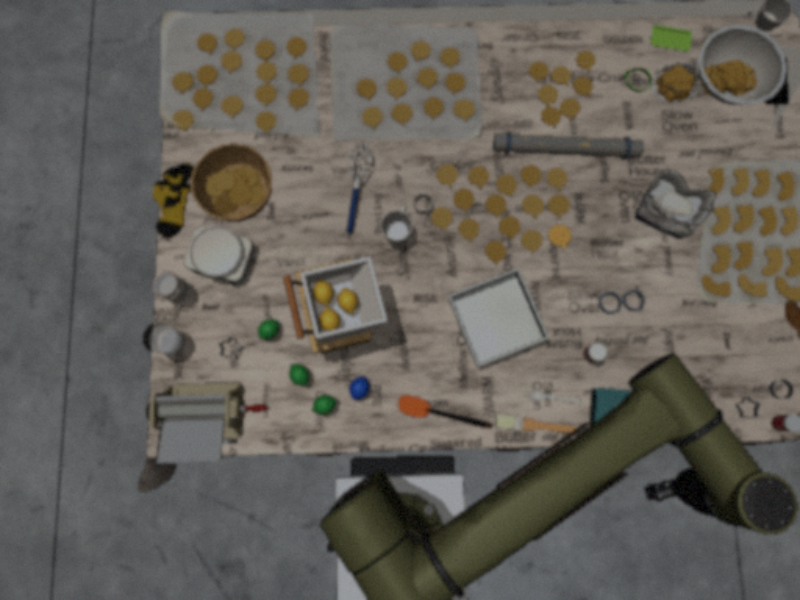

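The scene picture shows the white bin with its handle on the stand around (320,310). In the top picture the bin is around (345,298) with three yellow lemons in it, the handle at (293,307), the tin at (498,320), the mug at (397,230), the sprinkles at (597,352) and the star at (230,347). The green and blue lemons on the table are decoys. The yellow ones at (322,292), (348,300) and (330,320), inside the bin, are the ones meant.

```bash
cat > fit.py <<'E'
from h import *
from scipy.optimize import minimize
bx=lambda xs,ys,zs:np.array([[x,y,z] for x in xs for y in ys for z in zs],float)/1000
prof=[(-55,0),(55,0),(115,85),(-55,100)]
BODY=np.array([[x,s*80,z] for x,z in prof for s in(-1,1)])/1000
HAND=bx((-94,-76),(-75,75),(116,134))
STAND=bx((-75,75),(-105,105),(0,100))
TIN=bx((-100,100),(-100,100),(38,46))
def T(P,p,z=0,th=0,pv=None):
    P=P.copy()
    c,s=np.cos(p[2]),np.sin(p[2])
    return P@np.array([[c,-s,0],[s,c,0],[0,0,1]]).T+[p[0],p[1],z]
def hull(d,P): return cv2.convexHull(np.array([proj(d,q) for q in P],np.float32))[:,0]
def draw(d,Ps,S=4):
    m=np.zeros((384*S,512*S),np.uint8)
    for P in Ps: cv2.fillConvexPoly(m,np.round((hull(d,P)+.5)*S*16-8).astype(np.int32),1,shift=4)
    return cv2.resize(m.astype(np.float32),(512,384),interpolation=cv2.INTER_AREA)
def fit(p0,items,build):
    def cost(p): return sum(np.abs(draw(d,build(p))-m)[valid].sum() for d,m,valid in items)
    best=None
    r=minimize(cost,p0,method='Nelder-Mead',options=dict(initial_simplex=np.array([p0]+[np.array(p0)+e for e in np.diag([.02,.02,.15])]),xatol=2e-4,fatol=.3))
    return r.x,r.fun
E
python3 - <<'E'
from fit import *
np.set_printoptions(precision=4,suppress=True)
D={n:cam(n) for n in('scene','top')}
M={}
for q in ['bin','tin','stand','mug','sprinkles','star']:
    for n in D:
        r=imaging.regions_of(q,n)
        if r:
            M[q,n]=[x for x in r]
            print(q,n,[(np.round(np.array(x['point'])*[512,384]),x['mask'].sum(),round(x['conf'],2)) for x in r[:3]])
V=np.ones((384,512),bool)
bm=lambda n:M['bin',n][0]['mask']
for cams in (['top','scene'],['top'],['scene']):
    print('bin',cams,fit([.567,.145,-1.4],[(D[n],bm(n),V) for n in cams],lambda p:[T(BODY,p,.1),T(HAND,p,.1)]))
t=atz(D['top'],np.array([318,204]),.04)
if ('tin','top') in M:print('tin',fit([t[0],t[1],.3],[(D['top'],M['tin','top'][0]['mask'],V)],lambda p:[T(TIN,p),T(TIN*[.98,.98,0],p)]))
for n in D:
  if ('stand',n) in M: 
    v=~cv2.dilate(bm(n).astype(np.uint8),np.ones((3,3))).astype(bool)
    print('stand',n,fit([.567,.145,-1.4],[(D[n],M['stand',n][0]['mask'],v)],lambda p:[T(STAND,p)]))
for q,px,z in(('mug',(254,148),.068),('sprinkles',(382,225),.1),('star',(147,222),.011)):
    print(q,atz(D['top'],px,z))
im=D['top']['frame'][110:260,130:400,::-1];cv2.imwrite('pics/crop1.png',cv2.resize(im,None,fx=2.9,fy=2.9,interpolation=cv2.INTER_CUBIC))
E
```

```text
bin scene [(array([204., 199.]), np.int64(3118), 0.58)]
bin top [(array([220., 189.]), np.int64(163), 0.64), (array([216., 189.]), np.int64(1982), 0.55)]
tin scene [(array([279., 203.]), np.int64(201), 0.6)]
tin top [(array([316., 199.]), np.int64(2489), 0.73)]
stand scene [(array([205., 236.]), np.int64(1610), 0.63)]
stand top [(array([213., 219.]), np.int64(322), 0.86)]
mug top [(array([255., 140.]), np.int64(357), 0.85)]
sprinkles scene [(array([373., 203.]), np.int64(137), 0.53), (array([201., 196.]), np.int64(3026), 0.53)]
sprinkles top [(array([378., 224.]), np.int64(146), 0.47)]
star scene [(array([119., 277.]), np.int64(109), 0.7)]
bin ['top', 'scene'] (array([ 0.5722,  0.1457, -1.3499]), np.float64(2483.5))
bin ['top'] (array([ 0.5953,  0.0958, -1.0273]), np.float64(2188.8125))
bin ['scene'] (array([ 0.5719,  0.1455, -1.3453]), np.float64(222.875))
tin (array([ 0.5423, -0.2635,  0.361 ]), np.float64(71.125))
stand scene (array([ 0.5845,  0.1433, -1.3781]), np.float64(437.875))
stand top (array([ 0.5396,  0.1509, -1.2173]), np.float64(1683.5625))
mug [ 0.7666 -0.0109  0.068 ]
sprinkles [ 0.4381 -0.4943  0.1   ]
star [0.4841 0.4294 0.011 ]
```

```bash
python3 - <<'E'
from fit import *
np.set_printoptions(precision=4,suppress=True)
D={n:cam(n) for n in('scene','top')}
big=lambda q,n:max(imaging.regions_of(q,n),key=lambda x:x['mask'].sum())['mask']
V=np.ones((384,512),bool)
b={n:big('bin',n) for n in D}
B={}
for cams in (['top','scene'],['top']):
  for nm,bd in(('h',lambda p:[T(BODY,p,.1),T(HAND,p,.1)]),('noh',lambda p:[T(BODY,p,.1)])):
    r=fit([.572,.1457,-1.35],[(D[n],b[n],V) for n in cams],bd);B[tuple(cams),nm]=r[0];print(cams,nm,r)
it=[]
s=big('stand','scene');v=~cv2.dilate(b['scene'].astype(np.uint8),np.ones((5,5))).astype(bool)
print('stand',fit([.57,.145,-1.35],[(D['scene'],s,v)],lambda p:[T(STAND,p)]))
p=B[('top','scene'),'h']
rows=[]
for n,(x,y) in(('top',(165,150)),('scene',(140,160))):
    f=4;im=cv2.resize(D[n]['frame'][y:y+100,x:x+100,::-1],None,fx=f,fy=f,interpolation=cv2.INTER_CUBIC)
    for P,c in((T(BODY,p,.1),(0,255,0)),(T(HAND,p,.1),(255,0,0)),(T(STAND,[p[0]-.009*np.cos(p[2]),p[1]-.009*np.sin(p[2]),p[2]]),(0,0,255))):
        cv2.polylines(im,[np.round((hull(D[n],P)-[x,y]+.5)*f).astype(int)],True,c,1)
    rows.append(im)
cv2.imwrite('pics/ov1.png',np.hstack(rows))
E
```

```text
['top', 'scene'] h (array([ 0.5701,  0.1469, -1.3361]), np.float64(876.375))
['top', 'scene'] noh (array([ 0.5702,  0.1478, -1.3359]), np.float64(1111.9375))
['top'] h (array([ 0.5689,  0.1473, -1.3365]), np.float64(631.875))
['top'] noh (array([ 0.5689,  0.1482, -1.3383]), np.float64(781.6875))
stand (array([ 0.5878,  0.1408, -1.3561]), np.float64(399.5625))
```

View pics/ov1.png

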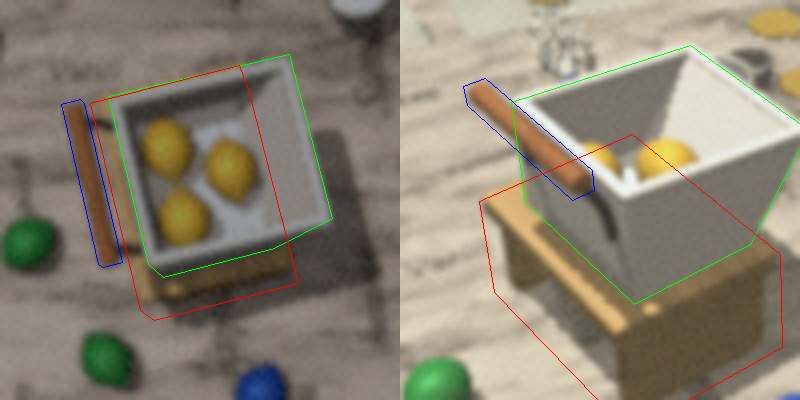

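The overlay shows the bin fit is good: the body and handle outlines match to about 1 px. The stand sits about 13 mm further from the robot than my guessed outline. Next I check the tin fit, the planned tin spot and its clearance to the mug.

```bash
python3 - <<'E'
from fit import *
np.set_printoptions(precision=4,suppress=True)
d=cam('top')
m=imaging.regions_of('mug','top')[0]['mask']
ys,xs=np.nonzero(m);print('mug px',xs.min(),xs.max(),ys.min(),ys.max(),'low edge at z0',atz(d,(xs[ys==ys.max()].mean(),ys.max()+.5),0.01))
b=[.5701,.1469,-1.336];u=np.array([np.cos(b[2]),np.sin(b[2])]);w=np.array([-u[1],u[0]])
foot=np.array(b[:2])+.055*u
tgt=foot+(.011+.104)*u-.006*w
st=np.array(b[:2])-.009*u+.013*w
print('foot',foot,'tgt',tgt)
x,y=160,120;f=4
im=cv2.resize(d['frame'][y:y+130,x:x+200,::-1],None,fx=f,fy=f,interpolation=cv2.INTER_CUBIC)
for P,c in((T(BODY,b,.1),(0,255,0)),(T(HAND,b,.1),(255,0,0)),(T(STAND,[*st,b[2]]),(0,0,255)),(T(TIN,[.5423,-.2635,.361]),(255,0,255)),(T(TIN,[*tgt,b[2]]),(255,255,0))):
    cv2.polylines(im,[np.round((hull(d,P)-[x,y]+.5)*f).astype(int)],True,c,1)
cv2.imwrite('pics/ov2.png',im)
E
```

```text
mug px 244 263 132 154 low edge at z0 [ 0.756  -0.0075  0.01  ]
foot [0.5829 0.0934] tgt [ 0.6038 -0.0198]
```

View pics/ov2.png

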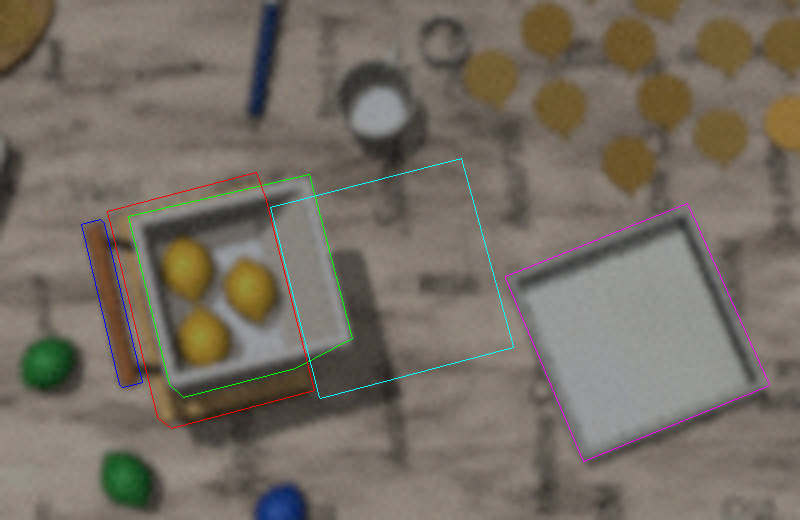

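The overlay shows all the outlines fitting: bin, stand edge (red) and tin (magenta). The planned tin spot (cyan) clears the mug at (377,105).

```bash
cat >> h.py <<'E'
def jog(target,yaw=None,tool=None):
    """print tool-frame shift in cm, z-turn deg, from measured pose to world TCP target with line yaw of tool y"""
    o=robot.get_obs();Rm=R.from_quat(o['orientation']);s=Rm.inv().apply(np.array(target)-o['tool_pos'])*100
    t=np.zeros(3)
    if yaw is not None:
        yv=np.array([np.cos(yaw),np.sin(yaw),0]); cur=Rm.as_matrix()[:,1]
        if yv@cur<0: yv=-yv
        Rd=np.c_[np.cross(yv,[0,0,-1]),yv,[0,0,-1]]
        t=np.degrees((Rm.inv()*R.from_matrix(Rd)).as_rotvec())
    return np.round(s,2),np.round(t,1)
E
python3 -c "
from h import *
print(jog([.576,-.353,.13],-1.21),jog([.576,-.353,.022],-1.21))"
```

```text
(array([-47.71,  12.17,  10.13]), array([ 0. , -0. , -7.1])) (array([-47.71,  12.17,  20.93]), array([ 0. , -0. , -7.1]))
```

Emit:
jog_arm(rows=[[0.3,[-6,1.5,0],[0,0,0]],[0.3,[-12,3,0],[0,0,-1]],[0.3,[-18,4.5,0],[0,0,-2]],[0.3,[-24,6.1,0],[0,0,-4]],[0.3,[-30,7.7,2],[0,0,-6]],[0.3,[-36,9.2,4],[0,0,-7.1]],[0.3,[-42,10.7,7],[0,0,-7.1]],[0.3,[-47.7,12.2,10],[0,0,-7.1]],[0.3,[-47.7,12.2,10],[0,0,-7.1]]], grip_force=40)

```text
time_s: 3.28
tool_pos: [0.5771, -0.35, 0.1273]
orientation: [-0.181, 0.984, 0.002, -0.002]
force: [-0.9, -1.5, -0.3]
width: 0.0595
grip_force: 0.0
```

```bash
python3 -c "
from h import *
print(jog([.576,-.353,.022],-1.21))"
```

```text
(array([ 0.17, -0.28, 10.53]), array([ 0.2, -0.2,  0.2]))
```

Emit:
jog_arm(rows=[[0.3,[0.1,-0.2,4],[0,0,0]],[0.3,[0.1,-0.2,8],[0,0,0]],[0.3,[0.1,-0.2,10.3],[0,0,0]],[0.3,[0.1,-0.2,10.5],[0,0,0]],[0.6,[0.1,-0.2,10.5],[0,0,0]],[0.8,[0.1,-0.2,10.5],[0,0,0]],[1,[0.1,-0.2,10.5],[0,0,0]],[1,[0.1,-0.2,10.5],[0,0,0]],[1,[0.1,-0.2,10.5],[0,0,0]]])

```text
time_s: 4.4
tool_pos: [0.5762, -0.3551, 0.0277]
orientation: [-0.18, 0.984, -0.001, 0.001]
force: [-1.4, 2.9, 6.6]
width: 0.0062
grip_force: 39.2
```

```bash
python3 - <<'E'
from fit import *
d=cam('top')
cv2.imwrite('pics/g1.png',cv2.resize(d['frame'][110:260,180:400,::-1],None,fx=3.5,fy=3.5))
u=np.array([np.cos(-1.336),np.sin(-1.336)]);tgt=np.array([.6038,-.0198])
print(jog([*(tgt+.096*u),.022],-1.336), robot.get_obs()['force'])
E
```

```text
(array([-13.22,  20.87,   0.57]), array([-0.1,  0.1,  7.2])) [-2.01166861  2.78984793  6.46495714]
```

View pics/g1.png

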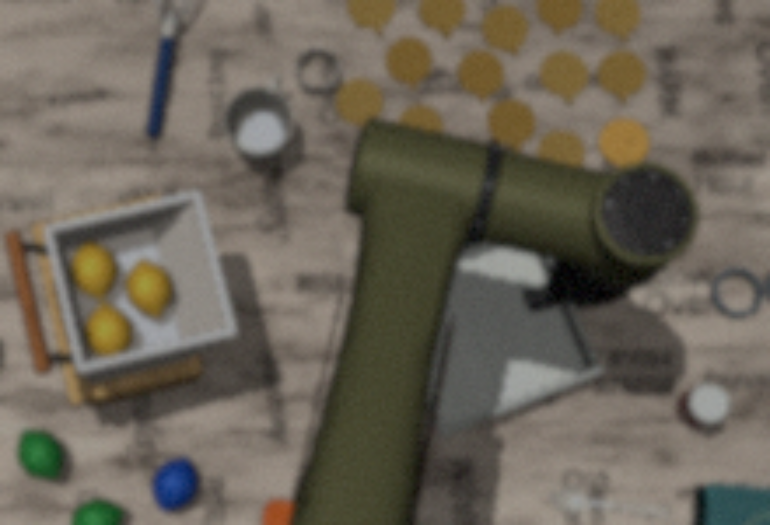

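The gripper is on the tin's far rim (about (570,290) in the crop) and the rim is held: the width reads 6 mm and the grip 39 N. Now I drag the tin.

Emit:
jog_arm(rows=[[1,[0,0,-0.2],[0,0,0]],[1,[-0.6,1,-0.2],[0,0,1]],[1,[-1.3,2.1,-0.2],[0,0,2]],[1,[-2,3.2,-0.2],[0,0,3]],[1,[-2.7,4.3,-0.2],[0,0,4]],[1,[-3.4,5.4,-0.2],[0,0,5]],[1,[-4.1,6.5,-0.2],[0,0,6]],[1,[-4.8,7.6,-0.2],[0,0,7]],[1,[-5.5,8.7,-0.2],[0,0,7.2]],[1,[-6.2,9.8,-0.2],[0,0,7.2]]], grip_force=60)

```text
time_s: 5.7
tool_pos: [0.5989, -0.2405, 0.0279]
orientation: [-0.117, 0.993, 0.0, -0.0]
force: [-0.4, -2.0, -1.1]
width: 0.0056
grip_force: 58.6
```

```bash
python3 - <<'E'
from fit import *
u=np.array([np.cos(-1.336),np.sin(-1.336)]);tgt=np.array([.6038,-.0198])
print(jog([*(tgt+.096*u),.022],-1.336), robot.get_obs()['force'])
E
```

```text
(array([-5.62, 11.75,  0.59]), array([ 0., -0.,  0.])) [-0.3713172  -1.98781351 -1.10829281]
```

Emit:
jog_arm(rows=[[1,[-0.8,1.1,0],[0,0,0]],[1,[-1.6,2.2,0],[0,0,0]],[1,[-2.4,3.3,0],[0,0,0]],[1,[-3.2,4.4,0],[0,0,0]],[1,[-4,5.5,0],[0,0,0]],[1,[-4.8,6.6,0],[0,0,0]],[1,[-5.6,7.7,0],[0,0,0]],[1,[-5.6,9,0],[0,0,0]],[1,[-5.6,10.3,0],[0,0,0]],[1,[-5.6,10.5,0],[0,0,0]]])

```text
time_s: 6.95
tool_pos: [0.6288, -0.1252, 0.0285]
orientation: [-0.118, 0.993, 0.0, 0.0]
force: [-0.6, -1.4, -1.7]
width: 0.006
grip_force: 58.6
```

```bash
python3 - <<'E'
from fit import *
np.set_printoptions(precision=4,suppress=True)
o=robot.get_obs();print(o['tool_pos'],o['force'])
b=[.5701,.1469,-1.336];u=np.array([np.cos(b[2]),np.sin(b[2])]);w=np.array([-u[1],u[0]])
st=np.array(b[:2])-.009*u+.013*w
g=o['tool_pos'][:2]-.096*u
r=[]
for n,(x,y) in(('top',(190,130)),('scene',(160,160))):
    d=cam(n);f=4;im=cv2.resize(d['frame'][y:y+110,x:x+100,::-1],None,fx=f,fy=f,interpolation=cv2.INTER_CUBIC)
    for P,c in((T(STAND,[*st,b[2]]),(0,0,255)),(T(TIN,[*g,b[2]]),(255,255,0))):
        cv2.polylines(im,[np.round((hull(d,P)-[x,y]+.5)*f).astype(int)],True,c,1)
    r.append(im)
cv2.imwrite('pics/t1.png',np.hstack(r))
print(jog([*(np.array([.6038,-.0198])+.096*u),.022],-1.336))
E
```

```text
[ 0.6288 -0.1252  0.0285] [-0.5797 -1.3516 -1.6556]
(array([-0.03,  1.27,  0.63]), array([0., 0., 0.]))
```

View pics/t1.png

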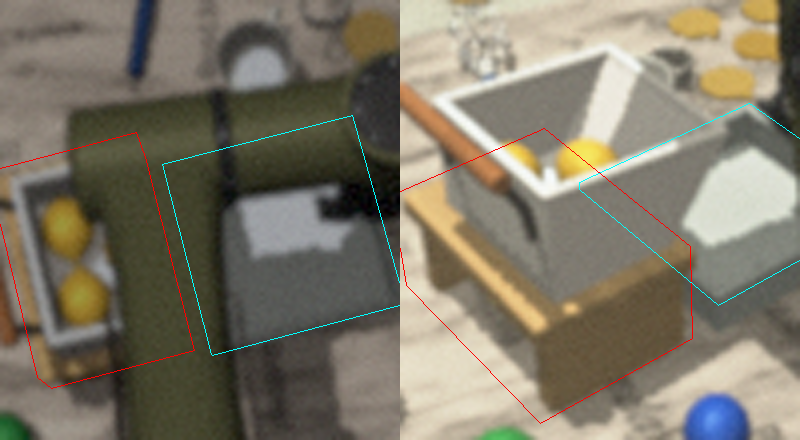

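The tin is aligned with the stand edge, with a gap of roughly 16 mm. I close it slowly while watching the force.

Emit:
jog_arm(rows=[[1,[0,0.4,0],[0,0,0]],[1,[0,0.8,0],[0,0,0]],[1,[0,1.0,0],[0,0,0]],[1,[0,1.2,0],[0,0,0]],[1,[0,1.2,0],[0,0,0]]])

```text
time_s: 7.68
tool_pos: [0.6262, -0.1143, 0.0282]
orientation: [-0.117, 0.993, 0.0, -0.0]
force: [0.1, -0.8, -1.4]
width: 0.0056
grip_force: 58.7
```

Emit:
jog_arm(rows=[[1,[0,0.1,0],[0,0,0]],[1,[0,0.2,0],[0,0,0]],[1,[0,0.2,0],[0,0,0]]])

```text
time_s: 8.05
tool_pos: [0.6257, -0.1125, 0.0282]
orientation: [-0.117, 0.993, 0.0, -0.0]
force: [0.0, -0.8, -1.6]
width: 0.0054
grip_force: 58.7
```

Emit:
jog_arm(rows=[[1,[0,0.1,0],[0,0,0]],[1,[0,0.2,0],[0,0,0]],[1,[0,0.2,0],[0,0,0]]])

```text
time_s: 8.43
tool_pos: [0.6252, -0.1105, 0.0282]
orientation: [-0.117, 0.993, 0.0, -0.0]
force: [1.2, -0.2, -1.6]
width: 0.0055
grip_force: 58.7
```

Emit:
jog_arm(rows=[[1,[0,0.1,0],[0,0,0]],[1,[0,0.2,0],[0,0,0]],[1,[0,0.2,0],[0,0,0]]])

```text
time_s: 8.8
tool_pos: [0.6248, -0.1086, 0.0282]
orientation: [-0.117, 0.993, 0.0, -0.0]
force: [0.8, 0.2, -2.5]
width: 0.0054
grip_force: 58.7
```

Emit:
jog_arm(rows=[[1,[0,0,0.2],[0,0,0]],[0.6,[0,0,0.2],[0,0,0]],[0.35,[0,0,0.2],[0,0,0]],[0.35,[0,0,0.2],[0,0,0]],[0.35,[0,0,-1],[0,0,0]],[0.35,[0,0,-5],[0,0,0]],[0.35,[0,0,-11],[0,0,0]],[0.35,[0,0,-17],[0,0,0]],[0.35,[0,0,-23],[0,0,0]],[0.35,[0,0,-29],[0,0,0]]])

```text
time_s: 10.05
tool_pos: [0.6243, -0.1089, 0.3216]
orientation: [-0.117, 0.993, -0.0, 0.001]
force: [0.0, 0.0, 0.4]
width: 0.0551
grip_force: 0.0
```

```bash
python3 - <<'E'
from h import *
print(jog([.5504,.2296,.34],-1.336),robot.get_obs()['joints'])
E
```

```text
(array([-0.69, 34.64, -1.85]), array([-0. ,  0.1,  0. ])) [ 1.42640178e-01  1.59976330e-01  3.78740379e-01  2.26643466e-04
 -1.78796980e+00 -1.47845961e+00]
```

Emit:
jog_arm(rows=[[0.35,[-0.1,5,-1.8],[0,0,0]],[0.35,[-0.2,10,-1.8],[0,0,0]],[0.35,[-0.3,15,-1.8],[0,0,0]],[0.35,[-0.4,20,-1.8],[0,0,0]],[0.35,[-0.5,25,-1.8],[0,0,0]],[0.35,[-0.6,30,-1.8],[0,0,0]],[0.35,[-0.7,34.6,-1.8],[0,0,0]],[0.35,[-0.7,34.6,-1.8],[0,0,0]]])

```text
time_s: 11.05
tool_pos: [0.5501, 0.232, 0.3365]
orientation: [-0.119, 0.993, 0.0, -0.0]
force: [0.3, -0.1, 0.0]
width: 0.0555
grip_force: 0.0
```

```bash
python3 - <<'E'
from fit import *
np.set_printoptions(precision=4,suppress=True)
b=[.5701,.1469,-1.336]
print(jog([.5504,.2296,.225-.0187],-1.336),robot.get_obs()['joints'])
r=[]
for n,(x,y) in(('top',(180,130)),('scene',(140,150))):
    d=cam(n);f=4;im=cv2.resize(d['frame'][y:y+110,x:x+100,::-1],None,fx=f,fy=f,interpolation=cv2.INTER_CUBIC)
    if n=='top':
        m=imaging.regions_of('tin','top')
        if m: m=m[0]['mask'];print('tin',fit([.604,-.015,.235],[(d,m,np.ones_like(m))],lambda p:[T(TIN,p),T(TIN*[.98,.98,0],p)]))
    for P,c in((T(BODY,b,.1),(0,255,0)),(T(HAND,b,.1),(255,0,0))):
        cv2.polylines(im,[np.round((hull(d,P)-[x,y]+.5)*f).astype(int)],True,c,1)
    o=robot.get_obs();q=(proj(d,o['tool_pos'])-[x,y]+.5)*f;cv2.circle(im,tuple(int(v) for v in q),3,(0,0,255),-1)
    r.append(im)
cv2.imwrite('pics/h1.png',np.hstack(r))
E
```

```text
(array([ 0.02, -0.25, 13.02]), array([ 0. , -0. ,  0.2])) [ 0.7342  0.0702  0.3093 -0.0005 -1.8099 -2.0662]
tin (array([ 0.6049, -0.0178,  0.2366]), np.float64(556.5))
```

View pics/h1.png

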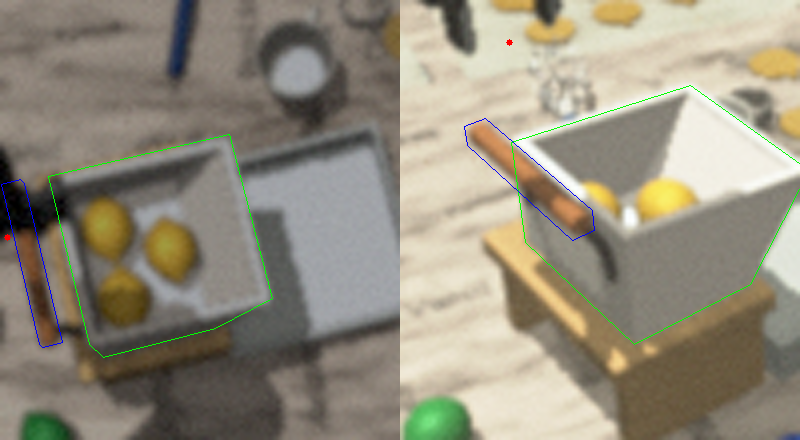

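The gripper hovers by the handle. The bar looks about 1 px (3 mm) nearer the bin than modelled, so I refine its position by colour from the first pictures, where it isn't occluded.

```bash
python3 - <<'E'
from fit import *
np.set_printoptions(precision=4,suppress=True)
a=np.linspace(0,2*np.pi,13)[:-1]
BAR=np.array([[-.085+.009*np.cos(t),y,.125+.009*np.sin(t)] for t in a for y in(-.075,.075)])
p=[.5701,.1469,-1.336];it=[];ims=[]
for n in('top','scene'):
    d=cam(n);im=cv2.resize(cv2.imread(f'pics/{n}0.png'),(512,384),interpolation=cv2.INTER_AREA).astype(np.float32)
    near=cv2.dilate((draw(d,[T(BAR,p,.1)])>0).astype(np.uint8),np.ones((9,9)))>0
    h=hull(d,T(BAR,p,.1)).mean(0)
    red=(im[:,:,2]-im[:,:,0])-0*im[:,:,1]
    hi=np.percentile(red[near],92);lo=np.percentile(red[near],30)
    m=np.clip((red-lo)/(hi-lo),0,1)*near
    print(n,lo,hi,m.sum(),draw(d,[T(BAR,p,.1)]).sum())
    it.append((d,m,near))
    x,y=(h-[32,32]).astype(int);ims.append(cv2.resize((m[y:y+64,x:x+64]*255).astype(np.uint8),None,fx=6,fy=6,interpolation=cv2.INTER_NEAREST))
for k in([0,1],[0],[1]):
    q,c=fit(p,[it[i] for i in k],lambda p:[T(BAR,p,.1)]);u=np.array([np.cos(q[2]),np.sin(q[2])])
    print(k,q,c,'handle',q[:2]-.085*u,'foot',q[:2]+.055*u)
cv2.imwrite('pics/bar.png',np.hstack(ims))
E
```

```text
top 20.0 61.0 241.65854 223.875
scene 19.0 96.0 251.12988 253.75
[0, 1] [ 0.5712  0.1464 -1.3521] 285.4857177734375 handle [0.5528 0.2294] foot [0.5831 0.0927]
[0] [ 0.5678  0.1467 -1.34  ] 146.6905517578125 handle [0.5484 0.2294] foot [0.5804 0.0931]
[1] [ 0.5768  0.147  -1.3428] 127.73295593261719 handle [0.5576 0.2298] foot [0.5893 0.0935]
```

View pics/bar.png

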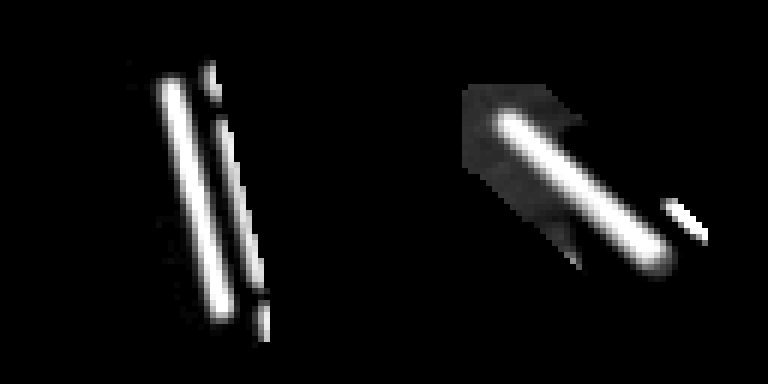

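The bar shows as a clean strip in both pictures; the thinner strip beside it is the stand edge. I use its main component only.

```bash
python3 - <<'E'
from fit import *
np.set_printoptions(precision=4,suppress=True)
a=np.linspace(0,2*np.pi,13)[:-1]
BAR=np.array([[-.085+.009*np.cos(t),y,.125+.009*np.sin(t)] for t in a for y in(-.075,.075)])
p=[.5701,.1469,-1.336];o=[];it=[]
for n in('top','scene'):
    d=cam(n);im=cv2.resize(cv2.imread(f'pics/{n}0.png'),(512,384),interpolation=cv2.INTER_AREA).astype(np.float32)
    near=cv2.dilate((draw(d,[T(BAR,p,.1)])>0).astype(np.uint8),np.ones((9,9)))>0
    red=im[:,:,2]-im[:,:,0]; lo,hi=np.percentile(red[near],[40,95])
    m=np.clip((red-lo)/(hi-lo),0,1)*near
    k,l,s,c=cv2.connectedComponentsWithStats((m>.4).astype(np.uint8));j=1+np.argmax(s[1:,4])
    m=m*(l==j);o.append((d,c[j]));it.append((d,m,near))
    print(n,c[j],s[j,4],draw(d,[T(BAR,p,.1)]).sum(), 'model', proj(d,T(np.array([[-.085,0,.125]]),p,.1)[0]))
print('tri',tri(o),[proj(d,tri(o))-c for d,c in o])
for d,c in o: print(atz(d,c,.225))
for k in([0,1],[0],[1]): 
    q,c=fit(p,[it[i] for i in k],lambda p:[T(BAR,p,.1)]);print(k,q,c,q[:2]-.085*np.array([np.cos(q[2]),np.sin(q[2])]))
E
```

```text
top [187.2439 195.5732] 164 223.875 model [187.2638 195.1377]
scene [171.2784 192.9091] 176 253.75 model [171.1173 193.5468]
tri [0.5482 0.2292 0.2285] [array([-0.0455, -0.0181]), array([0.06  , 0.0088])]
[0.5487 0.2296 0.225 ]
[0.5532 0.2282 0.225 ]
[0, 1] [ 0.5709  0.1451 -1.325 ] 201.33683554817276 [0.5502 0.2276]
[0] [ 0.57    0.1476 -1.3132] 91.54796511627907 [0.5483 0.2298]
[1] [ 0.5789  0.1456 -1.3816] 96.11071428571427 [0.5629 0.2291]
```

Emit:
jog_arm(rows=[[0.5,[0,-0.3,3],[0,0,0]],[0.5,[0,-0.3,7],[0,0,0]],[0.5,[0,-0.3,10.5],[0,0,0]],[0.5,[0,-0.3,12.5],[0,0,0]],[0.5,[0,-0.3,12.7],[0,0,0]],[0.5,[0,-0.3,12.7],[0,0,0]]], grip_force=20)

```text
time_s: 12.15
tool_pos: [0.5523, 0.2262, 0.2105]
orientation: [-0.117, 0.993, 0.0, 0.001]
force: [-0.0, 0.3, 1.0]
width: 0.0425
grip_force: 0.0
```

```bash
python3 - <<'E'
from h import *
print(jog([.5503,.2292,.209],-1.336),robot.get_obs()['force'])
E
```

```text
(array([0.12, 0.34, 0.15]), array([ 0. ,  0.1, -0. ])) [-0.04666808  0.30154317  0.99903137]
```

Emit:
jog_arm(rows=[[0.5,[0.1,0.3,0.1],[0,0,0]],[0.6,[0.1,0.3,0.1],[0,0,0]],[0.65,[0.1,0.3,0.1],[0,0,0]],[0.7,[0.1,0.3,0.1],[0,0,0]],[0.75,[0.1,0.3,0.1],[0,0,0]],[0.8,[0.1,0.3,0.1],[0,0,0]],[0.9,[0.1,0.3,0.1],[0,0,0]],[1,[0.1,0.3,0.1],[0,0,0]]])

```text
time_s: 13.15
tool_pos: [0.5501, 0.2294, 0.2084]
orientation: [-0.117, 0.993, 0.0, 0.0]
force: [-0.9, 1.2, 0.5]
width: 0.0172
grip_force: 19.5
```

```bash
python3 - <<'E'
from h import *
o=robot.get_obs();print(o['tool_pos'],o['force'],o['torque'],o['width'],o['grip_force'])
E
```

```text
[0.55007726 0.22939011 0.20839061] [-0.94598242  1.22321376  0.54408157] [ 0.53246852  0.22053004 -0.02129687] 0.017184623341326893 19.53360825777054
```

```bash
cat > arc.py <<'E'
import sys,numpy as np
th=[float(x) for x in sys.argv[1:]]
f=lambda t:np.array([0,-(-14*np.cos(t)+12.5*np.sin(t)),-(14*np.sin(t)+12.5*np.cos(t))])
for t in th[1:]: print(t,np.round(f(t)-f(th[0]),2).tolist())
E
python3 arc.py 0 .02 .04 .07 .1 .13 .16 .19 .22 .25 .28; echo; python3 arc.py .28 .31 .34 .37 .4 .43 .46 .49 .52 .55 .58; echo;  python3 arc.py .58 .61 .64 .67 .7 .73 .76 .79 .82 .85 .88;echo;  python3 arc.py .88 .9 .92 .94 .96 .98 1 1.02 1.04 1.06 1.08
```

```text
0.02 [0.0, -0.25, -0.28]
0.04 [0.0, -0.51, -0.55]
0.07 [0.0, -0.91, -0.95]
0.1 [0.0, -1.32, -1.34]
0.13 [0.0, -1.74, -1.71]
0.16 [0.0, -2.17, -2.07]
0.19 [0.0, -2.61, -2.42]
0.22 [0.0, -3.07, -2.75]
0.25 [0.0, -3.53, -3.08]
0.28 [0.0, -4.0, -3.38]

0.31 [0.0, -0.48, -0.29]
0.34 [0.0, -0.97, -0.57]
0.37 [0.0, -1.47, -0.83]
0.4 [0.0, -1.97, -1.08]
0.43 [0.0, -2.49, -1.32]
0.46 [0.0, -3.0, -1.53]
0.49 [0.0, -3.53, -1.74]
0.52 [0.0, -4.06, -1.92]
0.55 [0.0, -4.6, -2.09]
0.58 [0.0, -5.14, -2.25]

0.61 [0.0, -0.55, -0.14]
0.64 [0.0, -1.1, -0.26]
0.67 [0.0, -1.65, -0.36]
0.7 [0.0, -2.21, -0.45]
0.73 [0.0, -2.76, -0.52]
0.76 [0.0, -3.32, -0.58]
0.79 [0.0, -3.89, -0.61]
0.82 [0.0, -4.45, -0.64]
0.85 [0.0, -5.01, -0.64]
0.88 [0.0, -5.57, -0.63]

0.9 [0.0, -0.37, 0.02]
0.92 [0.0, -0.75, 0.04]
0.94 [0.0, -1.12, 0.08]
0.96 [0.0, -1.5, 0.12]
0.98 [0.0, -1.87, 0.16]
1.0 [0.0, -2.24, 0.22]
1.02 [0.0, -2.61, 0.28]
1.04 [0.0, -2.98, 0.35]
1.06 [0.0, -3.35, 0.43]
1.08 [0.0, -3.71, 0.52]
```

Emit:
jog_arm(rows=[[1,[0,0,0],[0,0,0]],[1,[0,0,0],[0,0,0]]], grip_force=45)

```text
time_s: 13.4
tool_pos: [0.5501, 0.2294, 0.2085]
orientation: [-0.117, 0.993, 0.0, 0.0]
force: [-1.5, 2.2, 2.3]
width: 0.0161
grip_force: 43.8
```

Emit:
jog_arm(rows=[[1,[0,-0.25,-0.28],[0,0,0]],[1,[0,-0.51,-0.55],[0,0,0]],[1,[0,-0.91,-0.95],[0,0,0]],[1,[0,-1.32,-1.34],[0,0,0]],[1,[0,-1.32,-1.34],[0,0,0]]])

```text
time_s: 14.02
tool_pos: [0.5527, 0.2181, 0.2208]
orientation: [-0.118, 0.993, 0.002, -0.0]
force: [-2.5, 7.0, -1.5]
width: 0.0161
grip_force: 44.3
```

```bash
python3 - <<'E'
from h import *
o=robot.get_obs();print(o['tool_pos']-[.5501,.2294,.2085],o['force'],o['torque'],o['width'],o['grip_force'])
d=cam('scene');cv2.imwrite('pics/rock1.png',cv2.resize(d['frame'][150:280,130:290,::-1],None,fx=4,fy=4,interpolation=cv2.INTER_CUBIC))
E
python3 arc.py .1 .13 .16 .19 .22 .25 .28 .31 .34 .37 .4; echo;python3 arc.py .4  .43 .46 .49 .52 .55 .58 .61 .64 .67 .7
```

```text
[ 0.00258552 -0.01130958  0.01232281] [-2.5059623   6.95702994 -1.5164027 ] [ 2.72353858  0.79332736 -0.04440803] 0.01612425756333074 44.26881194114685
0.13 [0.0, -0.42, -0.37]
0.16 [0.0, -0.85, -0.74]
0.19 [0.0, -1.29, -1.08]
0.22 [0.0, -1.75, -1.42]
0.25 [0.0, -2.21, -1.74]
0.28 [0.0, -2.68, -2.05]
0.31 [0.0, -3.16, -2.34]
0.34 [0.0, -3.65, -2.62]
0.37 [0.0, -4.15, -2.88]
0.4 [0.0, -4.66, -3.13]

0.43 [0.0, -0.51, -0.23]
0.46 [0.0, -1.03, -0.45]
0.49 [0.0, -1.56, -0.65]
0.52 [0.0, -2.09, -0.84]
0.55 [0.0, -2.63, -1.01]
0.58 [0.0, -3.17, -1.16]
0.61 [0.0, -3.71, -1.3]
0.64 [0.0, -4.26, -1.42]
0.67 [0.0, -4.82, -1.53]
0.7 [0.0, -5.37, -1.61]
```

View pics/rock1.png

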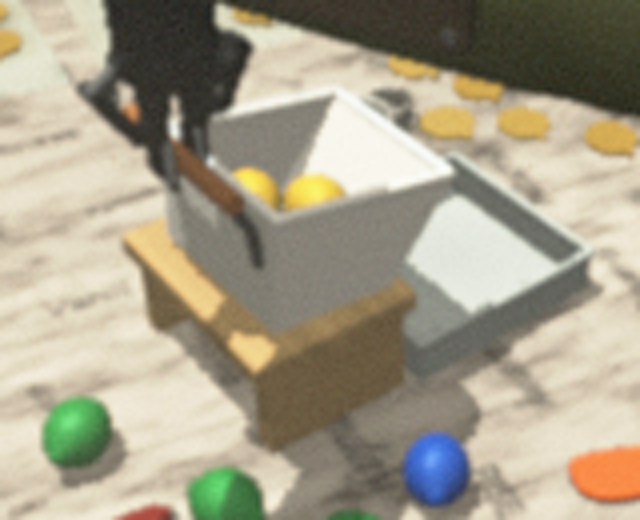

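The bin is starting to rock with the gripper holding the bar mid-span, and the tin lies flat against the stand at about (415,370). The force is moderate with a slight push towards the foot, so I bias the path about 1 mm outward and go on.

Emit:
jog_arm(rows=[[1,[0,-0.32,-0.44],[0,0,0]],[1,[0,-0.75,-0.81],[0,0,0]],[1,[0,-1.19,-1.15],[0,0,0]],[1,[0,-1.65,-1.49],[0,0,0]],[1,[0,-2.11,-1.81],[0,0,0]],[1,[0,-2.58,-2.12],[0,0,0]],[1,[0,-3.06,-2.41],[0,0,0]],[1,[0,-3.55,-2.69],[0,0,0]],[1,[0,-4.05,-2.95],[0,0,0]],[1,[0,-4.56,-3.2],[0,0,0]]])

```text
time_s: 15.32
tool_pos: [0.5634, 0.1742, 0.2545]
orientation: [-0.118, 0.993, 0.002, 0.0]
force: [-5.6, 8.6, 5.0]
width: 0.0164
grip_force: 43.7
```

```bash
cat > st.py <<'E'
from h import *
o=robot.get_obs();u=np.array([np.cos(-1.336),np.sin(-1.336)])
dp=o['tool_pos']-[.5501,.2294,.2085];x=dp[:2]@u*1000-140;z=dp[2]*1000+125
th=np.arctan2(125,-140)-np.arctan2(z,x);r=np.hypot(x,z)
fu=o['force'][:2]@u;fz=o['force'][2];ra=np.array([x,z])/r
print('t',o['time_s'],'theta',th,'r',r,'(187.7) fu',fu,'fz',fz,'radial',fu*ra[0]+fz*ra[1],'tang(fwd)',fu*ra[1]-fz*ra[0],'torque',o['torque'],o['width'],o['grip_force'])
E
python3 st.py
```

```text
t 15.325 theta 0.38920443245659575 r 190.175528962318 (187.7) fu -9.661408827044768 fz 5.039798224158392 radial 8.758230774346053 tang(fwd) -6.483500625960204 torque [ 3.18317319  1.92220782 -0.07971463] 0.016368751266461257 43.74573469161987
```

Emit:
jog_arm(rows=[[1,[0.05,-0.42,-0.38],[0,0,0]],[1,[0.05,-0.94,-0.62],[0,0,0]],[1,[0.05,-1.48,-0.85],[0,0,0]],[1,[0.05,-2.02,-1.04],[0,0,0]],[1,[0.05,-2.57,-1.21],[0,0,0]],[1,[0.05,-2.57,-1.21],[0,0,0]]])

```text
time_s: 16.08
tool_pos: [0.5693, 0.1481, 0.2666]
orientation: [-0.118, 0.993, 0.002, 0.001]
force: [-2.7, 6.5, 5.2]
width: 0.0165
grip_force: 44.2
```

```bash
python3 st.py; python3 arc.py .55  .58 .61 .64 .67 .7 .73 .76 .79 .82 .85
python3 - <<'E'
from fit import *
# rocked bin overlay
th=.54;b=[.5701,.1469,-1.336]
def rk(P):
    Q=P-[.055,0,0];c,s=np.cos(th),np.sin(th);return np.c_[Q[:,0]*c+Q[:,2]*s+.055,Q[:,1],-Q[:,0]*s+Q[:,2]*c]
d=cam('scene');x,y,f=130,140,4.5;im=cv2.resize(d['frame'][y:y+130,x:x+170,::-1],None,fx=f,fy=f,interpolation=cv2.INTER_CUBIC)
for P,c in((BODY,(0,255,0)),(HAND,(255,0,0))):
    cv2.polylines(im,[np.round((hull(d,T(rk(P),b,.1))-[x,y]+.5)*f).astype(int)],True,c,1)
cv2.imwrite('pics/rock2.png',im)
E
```

```text
t 16.075 theta 0.5429540103871193 r 191.57886529226178 (187.7) fu -6.919328765569955 fz 5.236815402274282 radial 7.042593165531148 tang(fwd) -5.069835069147217 torque [ 2.68440882  1.08646581 -0.05363513] 0.016463476503331152 44.24754202365875
0.58 [0.0, -0.54, -0.15]
0.61 [0.0, -1.09, -0.29]
0.64 [0.0, -1.64, -0.41]
0.67 [0.0, -2.19, -0.52]
0.7 [0.0, -2.75, -0.61]
0.73 [0.0, -3.31, -0.68]
0.76 [0.0, -3.87, -0.73]
0.79 [0.0, -4.43, -0.77]
0.82 [0.0, -4.99, -0.79]
0.85 [0.0, -5.55, -0.79]
```

View pics/rock2.png

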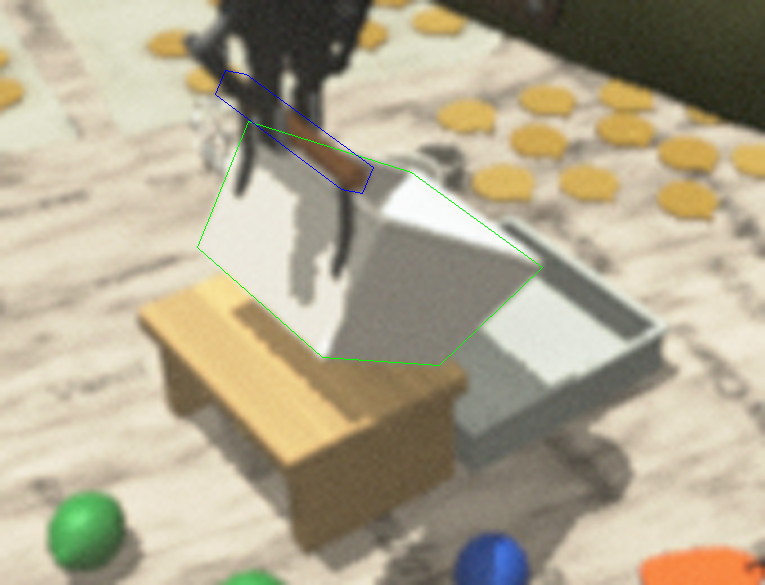

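The overlay of the modelled bin rocked 0.54 rad matches the picture: the front base edge is still on the stand and the lip (540,265) is over the tin. That was the last picture I may view; from here I check by numbers.

Emit:
jog_arm(rows=[[1,[0.03,-0.53,-0.2],[0,0,0]],[1,[0.03,-1.08,-0.34],[0,0,0]],[1,[0.03,-1.63,-0.46],[0,0,0]],[1,[0.03,-2.18,-0.57],[0,0,0]],[1,[0.03,-2.74,-0.66],[0,0,0]],[1,[0.03,-3.3,-0.73],[0,0,0]],[1,[0.03,-3.86,-0.78],[0,0,0]],[1,[0.03,-4.42,-0.82],[0,0,0]],[1,[0.03,-4.98,-0.84],[0,0,0]],[1,[0.03,-5.54,-0.84],[0,0,0]]])

```text
time_s: 17.38
tool_pos: [0.5822, 0.0929, 0.2751]
orientation: [-0.117, 0.993, 0.0, 0.001]
force: [-0.4, 3.3, 5.5]
width: 0.016
grip_force: 48.8
```

```bash
python3 st.py; python3 arc.py .85 .87 .89 .91 .93 .95 .97 .99 1.01 1.03 1.05;echo; python3 arc.py 1.05 1.07 1.09 1.11 1.13 1.15 1.17 1.19 1.21 1.23 1.25; echo; python3 arc.py 1.25 1.27 1.29 1.31 1.33 1.35 1.37 1.39
```

```text
t 17.375 theta 0.8433693698624574 r 191.61145482969124 (187.7) fu -3.2633718291792033 fz 5.49461264448703 radial 5.489947702785433 tang(fwd) -3.2712135407396 torque [ 1.3838239   0.24707639 -0.02655191] 0.01600517185729306 48.84082317352295
0.87 [0.0, -0.38, 0.01]
0.89 [0.0, -0.75, 0.02]
0.91 [0.0, -1.13, 0.04]
0.93 [0.0, -1.5, 0.07]
0.95 [0.0, -1.87, 0.11]
0.97 [0.0, -2.25, 0.15]
0.99 [0.0, -2.62, 0.2]
1.01 [0.0, -2.99, 0.26]
1.03 [0.0, -3.36, 0.33]
1.05 [0.0, -3.73, 0.4]

1.07 [0.0, -0.37, 0.08]
1.09 [0.0, -0.73, 0.17]
1.11 [0.0, -1.09, 0.27]
1.13 [0.0, -1.46, 0.37]
1.15 [0.0, -1.81, 0.48]
1.17 [0.0, -2.17, 0.6]
1.19 [0.0, -2.52, 0.72]
1.21 [0.0, -2.88, 0.85]
1.23 [0.0, -3.22, 0.99]
1.25 [0.0, -3.57, 1.14]

1.27 [0.0, -0.34, 0.15]
1.29 [0.0, -0.68, 0.31]
1.31 [0.0, -1.02, 0.48]
1.33 [0.0, -1.35, 0.65]
1.35 [0.0, -1.68, 0.83]
1.37 [0.0, -2.01, 1.02]
1.39 [0.0, -2.33, 1.21]
```

Emit:
jog_arm(rows=[[1,[0,-0.38,0.01],[0,0,0]],[1,[0,-0.75,0.02],[0,0,0]],[1,[0,-1.13,0.04],[0,0,0]],[1,[0,-1.5,0.07],[0,0,0]],[1,[0,-1.87,0.11],[0,0,0]],[1,[0,-2.25,0.15],[0,0,0]],[1,[0,-2.62,0.2],[0,0,0]],[1,[0,-2.99,0.26],[0,0,0]],[1,[0,-3.36,0.33],[0,0,0]],[1,[0,-3.73,0.4],[0,0,0]]])

```text
time_s: 18.62
tool_pos: [0.5906, 0.0562, 0.2708]
orientation: [-0.117, 0.993, -0.0, 0.0]
force: [-1.5, 3.5, 7.6]
width: 0.0163
grip_force: 51.0
```

```bash
python3 st.py
```

```text
t 18.625 theta 1.0415786802820737 r 191.13247623058928 (187.7) fu -3.7092224288560525 fz 7.60434924375024 radial 6.717726959665239 tang(fwd) -5.143598248603836 torque [ 1.61587857  0.61507768 -0.03670072] 0.016298541383412482 50.96781671047211
```

Emit:
jog_arm(rows=[[1,[0,-0.18,0.02],[0,0,0]],[1,[0,-0.37,0.05],[0,0,0]],[1,[0,-0.55,0.09],[0,0,0]],[1,[0,-0.73,0.13],[0,0,0]],[1,[0,-0.91,0.18],[0,0,0]],[1,[0,-1.09,0.23],[0,0,0]],[1,[0,-1.28,0.28],[0,0,0]],[1,[0,-1.46,0.33],[0,0,0]],[1,[0,-1.64,0.38],[0,0,0]],[1,[0,-1.81,0.44],[0,0,0]]])

```text
time_s: 19.88
tool_pos: [0.5947, 0.0379, 0.2664]
orientation: [-0.117, 0.993, -0.001, -0.0]
force: [-1.4, -0.6, 7.8]
width: 0.0162
grip_force: 52.2
```

```bash
cat > lem.py <<'E'
from h import *
for n in('top','scene'):
    d=cam(n);f=d['frame'];h=cv2.cvtColor(f,cv2.COLOR_RGB2HSV)
    m=((h[...,0]>18)&(h[...,0]<32)&(h[...,1]>150)&(h[...,2]>70)).astype(np.uint8)
    k,l,s,c=cv2.connectedComponentsWithStats(m)
    for i in range(1,k):
        if s[i,4]>25:
            w=atz(d,c[i],.029)
            if .4<w[0]<.75 and -.25<w[1]<.3: print(n,c[i].round(),s[i,4],'tablepos',w.round(3))
E
python3 st.py; python3 lem.py; python3 arc.py 1.15 1.16 1.17 1.18 1.19 1.2 1.21 1.22 1.23 1.24 1.25
```

```text
t 19.875 theta 1.14194550249137 r 191.4723007034082 (187.7) fu 0.30283354119104444 fz 7.843904997053434 radial 7.583054175153388 tang(fwd) -2.02875408395372 torque [ 0.64306974  0.50469878 -0.04870235] 0.0161682623806769 52.18508005142212
top [260. 173.] 97 tablepos [ 0.67  -0.031  0.029]
top [271. 184.] 99 tablepos [ 0.625 -0.078  0.029]
top [276. 200.] 99 tablepos [ 0.556 -0.095  0.029]
scene [283. 184.] 52 tablepos [ 0.692 -0.249  0.029]
scene [254. 204.] 78 tablepos [ 0.63  -0.087  0.029]
scene [264. 212.] 95 tablepos [ 0.567 -0.097  0.029]
1.16 [0.0, -0.18, 0.06]
1.17 [0.0, -0.36, 0.12]
1.18 [0.0, -0.53, 0.18]
1.19 [0.0, -0.71, 0.24]
1.2 [0.0, -0.89, 0.31]
1.21 [0.0, -1.06, 0.37]
1.22 [0.0, -1.24, 0.44]
1.23 [0.0, -1.41, 0.51]
1.24 [0.0, -1.58, 0.58]
1.25 [0.0, -1.76, 0.66]
```

Emit:
jog_arm(rows=[[1,[0,0,0],[0,0,0]],[1,[0,0,0],[0,0,0]],[1,[0,0,0],[0,0,0]],[1,[0,0,0],[0,0,0]]])

```text
time_s: 20.48
tool_pos: [0.5947, 0.0379, 0.2664]
orientation: [-0.117, 0.993, -0.001, -0.0]
force: [-1.8, -0.6, 6.3]
width: 0.0165
grip_force: 52.1
```

```bash
cat >> lem.py <<'E'
print('proj of lemon1 guess in scene',proj(d,[.67,-.031,.029]))
for n in('top','scene'):
    print(n,[(np.round(np.array(x['point'])*[512,384]),round(x['conf'],2)) for x in imaging.tip_of('lemon_0',n)])
E
python3 lem.py
```

```text
top [260. 173.] 96 tablepos [ 0.67  -0.031  0.029]
top [271. 184.] 99 tablepos [ 0.625 -0.078  0.029]
top [276. 201.] 99 tablepos [ 0.555 -0.095  0.029]
scene [283. 184.] 51 tablepos [ 0.694 -0.249  0.029]
scene [254. 204.] 75 tablepos [ 0.629 -0.087  0.029]
scene [264. 212.] 94 tablepos [ 0.566 -0.097  0.029]
proj of lemon1 guess in scene [235.56479032 201.65473399]
top [(array([275., 201.]), 0.58), (array([227., 245.]), 0.56), (array([269., 183.]), 0.5), (array([263., 175.]), 0.44), (array([253., 143.]), 0.41)]
scene [(array([186., 274.]), 0.8), (array([238., 267.]), 0.74), (array([214., 287.]), 0.7), (array([147., 259.]), 0.62), (array([255., 204.]), 0.56), (array([267., 212.]), 0.51)]
```

All three lemons are outside the bin and at rest, at table positions (0.67,-0.03), (0.63,-0.08) and (0.56,-0.10), all inside the tin's outline. Now I rock back slowly along the same arc.

```bash
cat > back.py <<'E'
import numpy as np
f=lambda t:np.array([0,-(-14*np.cos(t)+12.5*np.sin(t)),-(14*np.sin(t)+12.5*np.cos(t))])+np.array([.08,.17,-.36])*min(1,t/.55)
S=[1.15,1.14,1.12,1.1,1.075,1.05,1.025,1,.975,.95,.925,.9,.875,.85,.825,.8,.775,.75,.725,.7,.675,.65,.62,.59,.56,.53,.5,.47,.44,.41,.38,.355,.33,.305,.28,.255,.23,.205,.18,.155,.13,.115,.1,.085,.07,.055,.04,.03,.02,.01,0]
for k in range(0,len(S)-1,10):
    print(S[k],[[1,np.round(f(t)-f(S[k]),2).tolist(),[0,0,0]] for t in S[k+1:k+11]])
E
python3 back.py
```

```text
1.15 [[1, [0.0, 0.18, -0.06], [0, 0, 0]], [1, [0.0, 0.54, -0.16], [0, 0, 0]], [1, [0.0, 0.9, -0.26], [0, 0, 0]], [1, [0.0, 1.36, -0.38], [0, 0, 0]], [1, [0.0, 1.81, -0.48], [0, 0, 0]], [1, [0.0, 2.27, -0.57], [0, 0, 0]], [1, [0.0, 2.74, -0.65], [0, 0, 0]], [1, [0.0, 3.2, -0.72], [0, 0, 0]], [1, [0.0, 3.67, -0.77], [0, 0, 0]], [1, [0.0, 4.13, -0.82], [0, 0, 0]]]
0.925 [[1, [0.0, 0.47, -0.03], [0, 0, 0]], [1, [0.0, 0.94, -0.05], [0, 0, 0]], [1, [0.0, 1.41, -0.06], [0, 0, 0]], [1, [0.0, 1.88, -0.06], [0, 0, 0]], [1, [0.0, 2.34, -0.05], [0, 0, 0]], [1, [0.0, 2.81, -0.02], [0, 0, 0]], [1, [0.0, 3.28, 0.01], [0, 0, 0]], [1, [0.0, 3.75, 0.06], [0, 0, 0]], [1, [0.0, 4.21, 0.12], [0, 0, 0]], [1, [0.0, 4.68, 0.2], [0, 0, 0]]]
0.675 [[1, [0.0, 0.46, 0.08], [0, 0, 0]], [1, [0.0, 1.01, 0.2], [0, 0, 0]], [1, [0.0, 1.56, 0.33], [0, 0, 0]], [1, [0.0, 2.1, 0.48], [0, 0, 0]], [1, [-0.0, 2.64, 0.66], [0, 0, 0]], [1, [-0.01, 3.16, 0.86], [0, 0, 0]], [1, [-0.01, 3.68, 1.07], [0, 0, 0]], [1, [-0.02, 4.19, 1.31], [0, 0, 0]], [1, [-0.02, 4.7, 1.55], [0, 0, 0]], [1, [-0.02, 5.19, 1.82], [0, 0, 0]]]
0.38 [[1, [-0.0, 0.41, 0.23], [0, 0, 0]], [1, [-0.01, 0.81, 0.47], [0, 0, 0]], [1, [-0.01, 1.21, 0.72], [0, 0, 0]], [1, [-0.01, 1.6, 0.98], [0, 0, 0]], [1, [-0.02, 1.99, 1.26], [0, 0, 0]], [1, [-0.02, 2.37, 1.54], [0, 0, 0]], [1, [-0.03, 2.74, 1.83], [0, 0, 0]], [1, [-0.03, 3.11, 2.13], [0, 0, 0]], [1, [-0.03, 3.47, 2.44], [0, 0, 0]], [1, [-0.04, 3.82, 2.76], [0, 0, 0]]]
0.13 [[1, [-0.0, 0.21, 0.2], [0, 0, 0]], [1, [-0.0, 0.41, 0.39], [0, 0, 0]], [1, [-0.01, 0.61, 0.6], [0, 0, 0]], [1, [-0.01, 0.81, 0.8], [0, 0, 0]], [1, [-0.01, 1.01, 1.01], [0, 0, 0]], [1, [-0.01, 1.2, 1.22], [0, 0, 0]], [1, [-0.01, 1.33, 1.36], [0, 0, 0]], [1, [-0.02, 1.45, 1.5], [0, 0, 0]], [1, [-0.02, 1.58, 1.65], [0, 0, 0]], [1, [-0.02, 1.7, 1.79], [0, 0, 0]]]
```

Emit:
jog_arm(rows=[[1,[0,0.18,-0.06],[0,0,0]],[1,[0,0.54,-0.16],[0,0,0]],[1,[0,0.9,-0.26],[0,0,0]],[1,[0,1.36,-0.38],[0,0,0]],[1,[0,1.81,-0.48],[0,0,0]],[1,[0,2.27,-0.57],[0,0,0]],[1,[0,2.74,-0.65],[0,0,0]],[1,[0,3.2,-0.72],[0,0,0]],[1,[0,3.67,-0.77],[0,0,0]],[1,[0,4.13,-0.82],[0,0,0]]])

```text
time_s: 21.92
tool_pos: [0.5852, 0.0796, 0.2736]
orientation: [-0.117, 0.993, 0.0, -0.0]
force: [4.1, -1.9, -1.9]
width: 0.0163
grip_force: 49.4
```

```bash
python3 st.py
```

```text
t 21.925 theta 0.9147647094581537 r 190.62803303516404 (187.7) fu 2.7728063570834722 fz -1.9244556688361585 radial -1.7176090790889613 tang(fwd) 2.905478233721483 torque [-1.10387143e+00 -1.51156925e+00 -4.37200005e-04] 0.016280286597499458 49.4120192527771
```

Emit:
jog_arm(rows=[[1,[-0.03,0.47,0.05],[0,0,0]],[1,[-0.03,0.94,0.05],[0,0,0]],[1,[-0.03,1.41,0.04],[0,0,0]],[1,[-0.03,1.88,0.04],[0,0,0]],[1,[-0.03,2.34,0.05],[0,0,0]],[1,[-0.03,2.81,0.08],[0,0,0]],[1,[-0.03,3.28,0.11],[0,0,0]],[1,[-0.03,3.75,0.16],[0,0,0]],[1,[-0.03,4.21,0.22],[0,0,0]],[1,[-0.03,4.68,0.3],[0,0,0]]])

```text
time_s: 23.18
tool_pos: [0.5744, 0.1251, 0.2705]
orientation: [-0.117, 0.993, -0.0, -0.0]
force: [1.5, -0.4, 1.4]
width: 0.0165
grip_force: 50.3
```

```bash
python3 st.py
```

```text
t 23.175 theta 0.6676397483985326 r 189.8833468950146 (187.7) fu 0.7742148420545288 fz 1.4086610287203938 radial 1.2530519781587035 tang(fwd) 1.0067746796208559 torque [-1.07438998 -0.67274574 -0.09555967] 0.016521362765516842 50.27149558067322
```

Emit:
jog_arm(rows=[[1,[0,0.46,0.08],[0,0,0]],[1,[0,1.01,0.2],[0,0,0]],[1,[0,1.56,0.33],[0,0,0]],[1,[0,2.1,0.48],[0,0,0]],[1,[0,2.64,0.65],[0,0,0]],[1,[0,3.16,0.84],[0,0,0]],[1,[0,3.68,1.04],[0,0,0]],[1,[0,4.19,1.27],[0,0,0]],[1,[0,4.7,1.51],[0,0,0]],[1,[0,5.19,1.77],[0,0,0]]])

```text
time_s: 24.42
tool_pos: [0.5624, 0.1758, 0.2531]
orientation: [-0.117, 0.993, 0.0, -0.0]
force: [0.8, 2.7, 1.0]
width: 0.0161
grip_force: 49.9
```

```bash
python3 st.py
```

```text
t 24.425 theta 0.37742981351504845 r 189.73085445942957 (187.7) fu -2.4922309404191583 fz 1.022038009105815 radial 2.030228753718365 tang(fwd) -1.7702960091506492 torque [ 0.2520931  -0.29063924  0.00100033] 0.01611975799054678 49.93762671947479
```

Emit:
jog_arm(rows=[[1,[0,0.41,0.23],[0,0,0]],[1,[0,0.81,0.47],[0,0,0]],[1,[0,1.21,0.72],[0,0,0]],[1,[0,1.6,0.98],[0,0,0]],[1,[0,1.99,1.25],[0,0,0]],[1,[0,2.37,1.53],[0,0,0]],[1,[0,2.74,1.82],[0,0,0]],[1,[0,3.11,2.11],[0,0,0]],[1,[0,3.47,2.42],[0,0,0]],[1,[0,3.82,2.73],[0,0,0]]])

```text
time_s: 25.68
tool_pos: [0.5535, 0.2129, 0.2258]
orientation: [-0.117, 0.993, 0.0, 0.0]
force: [1.0, 4.0, -0.7]
width: 0.0164
grip_force: 51.7
```

```bash
python3 st.py
```

```text
t 25.675 theta 0.12850408193632523 r 188.15391899242596 (187.7) fu -3.6620009120480543 fz -0.7178470718103486 radial 1.85377198399607 tang(fwd) -3.2386856176076657 torque [ 0.79406541 -0.46582127 -0.0876683 ] 0.01639954970614993 51.71698808670044
```

Emit:
jog_arm(rows=[[1,[0,0.21,0.2],[0,0,0]],[1,[0,0.41,0.39],[0,0,0]],[1,[0,0.61,0.59],[0,0,0]],[1,[0,0.81,0.79],[0,0,0]],[1,[0,1.01,0.99],[0,0,0]],[1,[0,1.2,1.19],[0,0,0]],[1,[0,1.33,1.33],[0,0,0]],[1,[0,1.45,1.47],[0,0,0]],[1,[0,1.52,1.55],[0,0,0]],[1,[0,1.58,1.62],[0,0,0]]])

```text
time_s: 26.92
tool_pos: [0.5499, 0.2278, 0.2098]
orientation: [-0.117, 0.993, 0.0, 0.0]
force: [1.5, 3.8, -1.0]
width: 0.016
grip_force: 52.9
```

```bash
python3 st.py
```

```text
t 26.925 theta 0.01035135208403215 r 187.43454499961334 (187.7) fu -3.2939498129705473 fz -0.9717326315690036 radial 1.7795833126035998 tang(fwd) -2.9372526127535443 torque [ 0.86654447 -0.71882564 -0.05080401] 0.015959376595377474 52.91971743106842
```

Continuing down in small steps until the force shows the base seated.

Emit:
jog_arm(rows=[[1,[0,0.04,0.05],[0,0,0]],[1,[0,0.08,0.1],[0,0,0]],[1,[0,0.12,0.14],[0,0,0]],[1,[0,0.12,0.14],[0,0,0]]])

```text
time_s: 27.42
tool_pos: [0.5498, 0.2286, 0.2088]
orientation: [-0.117, 0.993, -0.0, 0.0]
force: [2.2, 2.2, 2.0]
width: 0.0164
grip_force: 53.1
```

Emit:
jog_arm(rows=[[1,[0,0.02,0.05],[0,0,0]],[1,[0,0.04,0.1],[0,0,0]],[1,[0,0.04,0.1],[0,0,0]]])

```text
time_s: 27.8
tool_pos: [0.5498, 0.2287, 0.2088]
orientation: [-0.117, 0.993, -0.0, 0.001]
force: [-0.2, 1.1, 5.9]
width: 0.0159
grip_force: 53.6
```

It is seated, with the handle within 1 mm of where it started. I ease off and release.

Emit:
jog_arm(rows=[[1,[0,0,-0.08],[0,0,0]],[0.8,[0,0,-0.08],[0,0,0]],[0.65,[0,0,-0.08],[0,0,0]],[0.5,[0,0,-0.08],[0,0,0]],[0.5,[0,0,-0.08],[0,0,0]],[0.5,[0,0,-0.08],[0,0,0]],[0.5,[0,0,-1],[0,0,0]],[0.5,[0,0,-3],[0,0,0]],[0.5,[0,0,-7],[0,0,0]],[0.5,[0,0,-12],[0,0,0]]], grip_force=20)

```text
time_s: 29.05
tool_pos: [0.5492, 0.2291, 0.3286]
orientation: [-0.117, 0.993, -0.0, -0.001]
force: [0.4, 0.7, -0.2]
width: 0.0424
grip_force: 0.0
```

Emit:
jog_arm(rows=[[0.5,[0,2,-3],[0,0,0]],[0.5,[0,6,-4],[0,0,0]],[0.5,[0,10,-4],[0,0,0]],[0.5,[0,14,-4],[0,0,0]],[0.5,[0,14,-4],[0,0,0]]])

```text
time_s: 29.68
tool_pos: [0.516, 0.3679, 0.3666]
orientation: [-0.119, 0.993, -0.0, -0.001]
force: [-0.0, 0.2, -0.8]
width: 0.0429
grip_force: 0.0
```

```bash
python3 lem.py; python3 - <<'E'
from fit import *
np.set_printoptions(precision=4,suppress=True)
D={n:cam(n) for n in('top','scene')};V=np.ones((384,512),bool)
big=lambda q,n:max(imaging.regions_of(q,n),key=lambda x:x['mask'].sum())['mask']
for c in(['top'],['scene']):
    print('bin',c,fit([.5701,.1469,-1.336],[(D[n],big('bin',n),V) for n in c],lambda p:[T(BODY,p,.1),T(HAND,p,.1)]))
print('tin',fit([.604,-.018,.235],[(D['top'],big('tin','top'),V)],lambda p:[T(TIN,p),T(TIN*[.98,.98,0],p)]))
# compare with initial image: changes around bystanders
im0=cv2.resize(cv2.imread('pics/top0.png'),(512,384),interpolation=cv2.INTER_AREA).astype(int);im=D['top']['frame'][:,:,::-1].astype(int)
for q,(x,y) in dict(mug=(254,146),sprinkles=(382,225),star=(147,222)).items():
    print(q,np.abs(im0-im)[y-14:y+14,x-14:x+14].mean())
o=robot.get_obs();print(o['tool_pos'],o['time_s'],o['force'])
E
```

```text
top [259. 173.] 105 tablepos [ 0.672 -0.03   0.029]
top [272. 184.] 101 tablepos [ 0.625 -0.079  0.029]
top [276. 200.] 102 tablepos [ 0.556 -0.095  0.029]
scene [281. 184.] 38 tablepos [ 0.696 -0.246  0.029]
scene [252. 204.] 122 tablepos [ 0.629 -0.079  0.029]
scene [264. 212.] 101 tablepos [ 0.568 -0.097  0.029]
proj of lemon1 guess in scene [235.56479032 201.65473399]
top [(array([274., 200.]), 0.7), (array([271., 182.]), 0.7), (array([191., 240.]), 0.69), (array([208., 257.]), 0.65), (array([229., 247.]), 0.55), (array([257., 171.]), 0.54), (array([172., 208.]), 0.51)]
scene [(array([216., 289.]), 0.73), (array([187., 277.]), 0.68), (array([150., 259.]), 0.53), (array([253., 204.]), 0.5), (array([237., 204.]), 0.45), (array([268., 215.]), 0.43)]
bin ['top'] (array([ 0.569 ,  0.1472, -1.3436]), np.float64(215.3125))
bin ['scene'] (array([ 0.5708,  0.1453, -1.3329]), np.float64(145.0625))Traceback (most recent call last):
  File "<stdin>", line 7, in <module>
  File "<stdin>", line 4, in <lambda>
ValueError: max() iterable argument is empty
```

```bash
python3 - <<'E'
from fit import *
d=cam('top');V=np.ones((384,512),bool)
r=imaging.regions_of('tin','top')
if r:print('tin',fit([.604,-.018,.235],[(d,max(r,key=lambda x:x['mask'].sum())['mask'],V)],lambda p:[T(TIN,p),T(TIN*[.98,.98,0],p)]))
im0=cv2.resize(cv2.imread('pics/top0.png'),(512,384),interpolation=cv2.INTER_AREA).astype(int);im=d['frame'][:,:,::-1].astype(int)
for q,(x,y) in dict(mug=(254,146),sprinkles=(382,225),star=(147,222),plain=(60,300)).items():
    print(q,np.abs(im0-im)[y-14:y+14,x-14:x+14].mean())
o=robot.get_obs();print(o['time_s'],o['force'])
E
```

```text
tin (array([ 0.60430436, -0.01881071,  0.22457085]), np.float64(1114.4375))
mug 4.599914965986395
sprinkles 4.869897959183674
star 5.2147108843537415
plain 4.274659863945578
30.225 [-0.4758273   0.21545601 -0.61965392]
```

```bash
python3 -c "
from plant import hand_in
print(hand_in())"
```

```text
the job is handed in; nothing more can be done
None
```

I handed the job in at about 30 s: the camera checks put all three lemons in the tin beside the stand, the bin level within about 1–2 mm of where it stood, and the mug, sprinkles and star unmoved.

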